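# Lay the straightedge on the soap slab and hold the keeper arm over it

### The job

On the soap-trimming board, lay the steel straightedge (red grip) down flat with a long edge flush against the yellow soap slab's open long side, centred along the slab, and let go of it. Then swing the blue keeper arm by its black post round over the straightedge, against its spring, all the way to its stop, and finish while still holding it there, the straightedge still lying flush. Leave the soap bars, the offcut on the slab, the beakers, burner and mould where they are.

Things in the scene. Friction and masses are not known exactly. Their poses are not given: they have to be found in the camera images.
- rule_grip (a point): centre of the straightedge's red grip, 28 mm above its underside. Loose steel plate 220 (x, long) x 70 (y) x 6 mm, about 0.25 kg, with an upright red rib along its middle, 70 long (x) x 12 wide (y), up to 42 mm above the underside; 29 mm of plate on each side of the rib. Either long edge may be used. z is up. It starts flat on the table
- slab_edge (a point): on the board's top face, at the foot of the middle of the soap slab's open long side (facing the robot, more or less). x points into the slab, square to that side, y along it leftwards, z up. Flush and centred, the straightedge's grip is at x -35, y 0, z 28 mm in this frame, its long axis along y
- keeper (a joint): angle of the blue keeper arm about an upright axis: 0 at rest, growing counter-clockwise seen from above, 1.2 rad at its hard stop. A spring turns it back to 0 whenever let go (2.4 N at the post at rest, 5.6 N at the stop). The grey foot under its end passes 3 mm above the laid straightedge and clear of its red grip
- keeper_post (a point): half-way up the black post on the keeper arm's free end, 150 mm from the hinge axis: upright, 18 mm in diameter, from 46 to 96 mm above the table (this point 71). The blue bar under it is 22 mm wide, 10 thick. x points away from the hinge along the bar, y the way the post travels as the joint grows
- keeper_hinge (a point): on the keeper's hinge axis, at the board's top face; same axes as slab_edge, at x 40, y 185 mm from it. From here the post lies in the direction pi - 0.3 rad at rest and pi + 0.9 rad at the stop (counter-clockwise from this x axis, seen from above). Pivot and spring stand up to 80 mm above the table
- soap_a: finished green soap bar, 75 x 50 x 25 mm, lying beside the straightedge; leave alone. Origin at the centre of its underside
- soap_b: finished pink soap bar, 75 x 50 x 25 mm, lying beside the straightedge; leave alone. Origin at the centre of its underside
- offcut: small yellow soap offcut, 35 x 60 x 22 mm, lying on top of the right half of the fixed yellow slab; leave alone. Origin at the centre of its underside
- beaker_a: empty glass beaker, 72 mm across, 90 mm high, at the back; leave alone. Origin at the centre of its underside
- beaker_b: empty glass beaker, 72 mm across, 90 mm high, at the back; leave alone. Origin at the centre of its underside
- burner: white ceramic oil burner, 88 mm across, 90 mm high, at the back; leave alone. Origin at the centre of its underside
- mould: green three-cell soap mould, 80 x 200 x 45 mm, at the left; leave alone. Origin at the centre of its underside
- rule: the straightedge again, its origin at the centre of its underside, axes as for rule_grip
- station: fixed beech trimming board, 12 mm thick (top 12 mm above the table), axes as slab_edge, which is at x 20, y 0 from here; it spans x -110 to 120, y -130 to 240 mm. On it, fixed: the yellow soap slab, 200 (y) x 80 (x) x 25 mm high, and at the left the keeper's bracket

How it is judged:
On the way, in this order (a step that is already met when the one before it is completed fails the run):
1. the straightedge lies flat on the board, flush against the slab and centred, let go of, with the keeper arm still at rest (x of rule_grip in the frame of slab_edge between -0.038 and -0.033 m and y of rule_grip in the frame of slab_edge between -0.02 and 0.02 m and z of rule_grip in the frame of slab_edge between 0.025 and 0.031 m and angle between the x axis of rule_grip and the y axis of slab_edge, either way round below 0.025 rad and angle between rule_grip's own z axis and vertical below 0.03 rad and contact force between rule and the fingers below 0.3 N and contact force between rule and the arm below 0.3 N and linear speed of rule below 0.02 m/s and value of joint keeper below 0.1 rad), for 0.2 s.
2. the keeper arm is swung to its stop and held by the robot (value of joint keeper above 1.15 rad and (contact force between keeper and the fingers above 2 N or contact force between keeper and the arm above 2 N) and contact force between keeper and rule below 0.5 N), for 0.3 s.
At the end, for the whole second after the job is handed in: the robot holds the keeper arm (at least 2 N) within 0.05 rad of its stop; the straightedge, not touched by robot or keeper, lies flat on the board, its edge within 3 mm of the slab's open side, parallel within 0.025 rad, centred within 20 mm (all of step 2 and x of rule_grip in the frame of slab_edge between -0.038 and -0.033 m and y of rule_grip in the frame of slab_edge between -0.02 and 0.02 m and z of rule_grip in the frame of slab_edge between 0.025 and 0.031 m and angle between the x axis of rule_grip and the y axis of slab_edge, either way round below 0.025 rad and angle between rule_grip's own z axis and vertical below 0.03 rad and contact force between rule and the fingers below 0.3 N and contact force between rule and the arm below 0.3 N and linear speed of rule below 0.02 m/s); the arm keeps its last pose, push and grip.
It fails at once if another thing on the table is pushed away (over 25 mm) or tipped (distance of any of soap_a, soap_b, offcut, beaker_a, beaker_b, burner, mould from where it was at the start of the episode above 0.025 m or angle between any of soap_a, soap_b, offcut, beaker_a, beaker_b, burner, mould's own z axis and vertical above 0.4 rad).
It also fails if it takes over 62 s, if anything falls off the work surface, if the arm or the gripper's body presses on something with over 40 N, if the wrist force passes 120 N, or if a joint passes its speed limit or range.

### The arm

A 6-joint arm with a two-finger parallel gripper is mounted at the origin on the work surface. World frame = base frame: x ahead of the robot, y to its left, z up, the work surface at z = 0. Lengths are in m, angles in rad, forces in N, time in s.
With the tool pointing down it reaches from about 0.25 to 0.775 m from the base axis. Payload 8.9 kg.
Tool frame: the origin (TCP) lies on the centre line of the jaws, within the pads' length; the fingertips stand 17 mm ahead of it and the grasp point (between the pads) lies 2 mm behind it; z points along the fingers, y is the direction in which the jaws open and shut (so a half turn about z gives the same grasp; the last joint's range is limited). The gripper opens to 85 mm and grips with 20 to 120 N. Pads are 22 mm wide; open, the fingers measure 114 mm over their backs; the gripper's body (76 mm by 85 mm) begins 54 mm behind the grasp point. The pads swing forward as they close: fully open they stand 13 mm farther back than shut.
Start: joints at [-1.272, 0.291, -0.153, 1.127, 0, 1.431], TCP at [0.223, -0.475, 0.223] pointing down, gripper open.
Joint ranges: [-2.52, 2.52], [-0.91, 1.74], [-1.3, 1.37], [-1.96, 2.02], [-1.52, 1.47], [-3.14, 3.14]. Speed limits (rad/s): [2.22, 2.22, 2.79, 3.14, 3.14, 3.14].

### API

Orientations are given as a unit quaternion [x, y, z, w].
In Python, from workcell import r gives the robot as it stands. The module is installed in compiled form; this text tells all that it offers.
- The arm moves only by the shell command python3 -m handwheel 'ROWS' [OPENING] [FORCE]. ROWS is JSON, a list of rows, each an object with "offset": the shift along the tool's x, y, z each as a share of 1000 mm, from -1 to 1, a list of three; "spin": the turn about the tool's z as a share of pi/2 rad, from -1 to 1. A call has 1 to 12 rows; each row is the pose to reach, as a shift and turn from the pose commanded when the call began, along the tool's axes at that moment; what a row does not reach only later rows make up. A row lasts 1/12 s, in which the tool goes at most 41.7 mm and 7.16 degrees, less where a joint would pass 70% of its speed; a pose out of reach is approached as far as the arm can. A call with a number of a shift or a turn outside -1 to 1 is refused whole. A call with a gripper value outside its range is refused whole. OPENING is the closure, from 0 (fully open) to 1 (shut), set as the call begins (- or left out, the last holds). The fingers move at their own pace and stop on an object; FORCE is the grip in N (left out, the last holds). Time passes only in rows, so rows that repeat a pose let the fingers close. It gives the time, the measured TCP pose, the force and the opening at its end, in the units of the state.
- r.get_obs(): the state, without advancing time (a new reading comes with each control period).
- r.get_image(name): name is "scene" or "top"; returns a dict with "image" (420x560x3 uint8, red, green, blue), "range_z" (420x560 float32, m along the optical axis (not along the pixel's ray), 0 where there is no reading), "intrinsics" (3x3 intrinsics, pixels), "R" (3x3) and "t" (3): a world point X has camera coordinates R X + t. Camera axes: x right, y down, z forward; pixel columns grow to the right and rows downward; lengths in m; the calibration is good to about 2 mm. A picture is of the moment at which its call begins.
- r.hand_in(): hands the job in, once; it reports no verdict.
Trained networks look in a picture, given as the dict that the camera call returned (one of the last four; its "shot" number tells which), for a name from the list of things; names that differ only in an ending like _2 or _b are one class to them, and where a whole thing is asked for, a point or a joint stands for the part that bears it (a point fixed in the world has none). Each returns a list of dicts, best first, with "score" (0 to 1); they miss things now and then, are a little off and sometimes report something else, mostly with a low value. They report only what shows in the picture. A call takes as long as a camera call.
- r.spot_in(picture, name): "point" ([x, y, z] in m, in world coordinates, good to about 4 mm: the middle of the surface that is visible of it).
- r.tip_of(picture, name): "point" ([x, y, z] in m, in world coordinates, good to about 4 mm: a listed point, or the origin of a listed thing).
The state is a dict: "clock": time; "joint_pos": joint angles; "joint_vel": joint speeds; "joint_efforts": joint torques, N m; "tool_pos": TCP position; "tool_rot": TCP orientation; "wrist_force": force on the tool from outside, world axes, zero at the start; "torque": the same for the moment, N m; "width": finger opening in m.
Only numpy, scipy, OpenCV 4.12 (cv2) and the standard library are available. Lean on these libraries where they do the work, as an engineer would, in place of code of your own. Each camera call takes 0.05 s, during which the arm holds its last target. There are 200 camera calls.

## Working session

There is one attempt and no reset: what is moved stays moved. The work goes in short steps, Python scripts to look and compute and a shell command to move; the robot and the scene stay as the last step left them, time stands still between calls to the robot, and variables do not carry over. Pictures are saved under pics/ and viewed, about 8 in all and at most 12, crops included, and the job is handed in when it is done.

```bash
mkdir -p pics
cat > h.py <<'E'
from workcell import r
import numpy as np, cv2
from scipy.spatial.transform import Rotation as Ro
def cloud(d):
    z=d["range_z"];K=d["intrinsics"];v,u=np.indices(z.shape)
    c=np.stack([(u-K[0,2])/K[0,0]*z,(v-K[1,2])/K[1,1]*z,z],-1)
    return (c-d["t"])@d["R"]      # R^T (c-t)
def save(d,n): cv2.imwrite("pics/"+n,cv2.cvtColor(d["image"],cv2.COLOR_RGB2BGR))
E
python3 - <<'E'
from h import *
o=r.get_obs();print({k:np.round(v,3) for k,v in o.items()})
print(Ro.from_quat(o["tool_rot"]).as_matrix().round(3))
for c in("scene","top"):
    d=r.get_image(c);save(d,c+"0.png");np.savez(c+"0.npz",**{k:d[k] for k in("image","range_z","intrinsics","R","t")})
    for n in("rule_grip","slab_edge","keeper_post","keeper_hinge","soap_a","offcut","rule","station","mould","beaker_a","burner"):
        print(c,n,[(np.round(x["point"],3).tolist(),round(x["score"],2)) for x in r.tip_of(d,n)[:3]])
E
```

```text
{'clock': np.float64(0.0), 'joint_pos': array([-1.272,  0.291, -0.154,  1.127,  0.   ,  1.431]), 'joint_vel': array([ 0.   ,  0.   ,  0.002,  0.   , -0.001, -0.001]), 'joint_efforts': array([-2.0000e-03, -5.3715e+01,  3.3137e+01,  1.6000e-02, -0.0000e+00,
       -0.0000e+00]), 'tool_pos': array([ 0.222, -0.475,  0.222]), 'tool_rot': array([ 0.976,  0.217, -0.   , -0.001]), 'wrist_force': array([ 0.356,  0.032, -0.153]), 'torque': array([ 0.017, -0.045,  0.039]), 'width': np.float64(0.085)}
[[ 0.906  0.424 -0.   ]
 [ 0.424 -0.906  0.001]
 [ 0.    -0.001 -1.   ]]
scene rule_grip [([0.558, -0.312, 0.031], 0.67)]
scene slab_edge [([0.599, 0.047, 0.007], 0.66)]
scene keeper_post [([0.543, 0.292, 0.068], 0.64)]
scene keeper_hinge [([0.673, 0.217, 0.01], 0.7)]
scene soap_a [([0.506, -0.436, 0.003], 0.75), ([0.622, -0.43, 0.001], 0.73)]
scene offcut []
scene rule [([0.556, -0.306, -0.002], 0.85)]
scene station [([0.583, 0.052, 0.004], 0.91), ([0.622, -0.431, -0.003], 0.45)]
scene mould [([0.38, 0.485, 0.006], 0.69)]
scene beaker_a [([0.715, -0.298, -0.001], 0.83), ([0.769, -0.139, 0.001], 0.7)]
scene burner [([0.795, 0.035, -0.002], 0.78)]
top rule_grip [([0.556, -0.308, 0.025], 0.68)]
top slab_edge [([0.588, 0.051, 0.003], 0.44)]
top keeper_post [([0.546, 0.292, 0.074], 0.85), ([0.676, 0.219, 0.014], 0.72)]
top keeper_hinge [([0.676, 0.217, 0.016], 0.84), ([0.554, -0.308, 0.025], 0.71)]
top soap_a [([0.628, -0.426, 0.0], 0.84), ([0.504, -0.44, -0.002], 0.82), ([0.547, 0.292, 0.07], 0.67)]
top offcut [([0.639, -0.012, 0.036], 0.73)]
top rule [([0.561, -0.309, -0.003], 0.73)]
top station [([0.587, 0.052, 0.002], 0.82), ([0.382, 0.488, -0.002], 0.64), ([0.51, -0.44, 0.001], 0.62)]
top mould [([0.384, 0.49, -0.003], 0.75)]
top beaker_a [([0.712, -0.299, 0.0], 0.97), ([0.772, -0.144, -0.001], 0.83), ([0.546, 0.29, 0.067], 0.71)]
top burner [([0.793, 0.04, -0.001], 0.74), ([0.556, -0.312, -0.004], 0.38)]
```

View pics/top0.png

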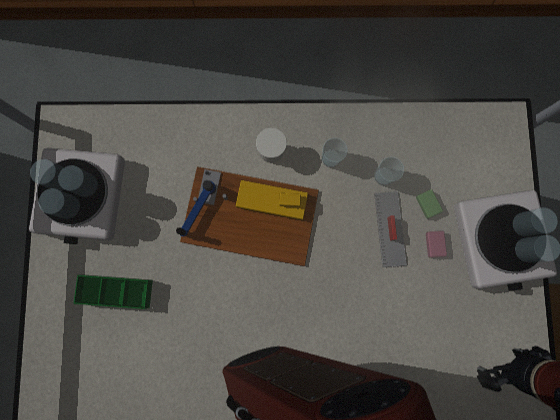

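```bash
cat >> h.py <<'E'
def hsv(d): return cv2.cvtColor(d["image"],cv2.COLOR_RGB2HSV)
def rect(P):
    (cx,cy),(w,h),a=cv2.minAreaRect((P[:,:2]*1000).astype(np.float32))
    if w<h: w,h,a=h,w,a+90
    return np.round([cx,cy,w,h,(a+90)%180-90],1)
E
python3 - <<'E'
from h import *
for c in("top0","scene0"):
    d=np.load(c+".npz");P=cloud(d);H=hsv(d);z=P[...,2];x,y=P[...,0],P[...,1]
    red=((H[...,0]<8)|(H[...,0]>172))&(H[...,1]>140)&(z>.02)&(z<.05)&(x>.4)&(x<.7)&(y<-.15)&(y>-.40)
    print(c,"grip",red.sum(),rect(P[red]),np.median(z[red]), np.percentile(z[red],95))
    yel=(H[...,0]>18)&(H[...,0]<36)&(H[...,1]>100)&(z>.031)&(z<.041)&(x>.5)&(x<.8)&(abs(y-.05)<.2)
    m=cv2.morphologyEx(yel.astype(np.uint8),cv2.MORPH_OPEN,np.ones((3,3)))>0
    Q=P[m];print("slab",m.sum(),rect(Q),np.median(Q[:,2]),np.median(H[m],0))
    # near edge line fit: for y bins, min x
    ys=np.arange(-.02,.13,.005);e=[(np.percentile(Q[abs(Q[:,1]-b)<.003][:,0],2),b) for b in ys if (abs(Q[:,1]-b)<.003).sum()>5]
    e=np.array(e);p=np.polyfit(e[:,1],e[:,0],1);print("edge x=%.4f*y+%.4f"%tuple(p),np.std(e[:,0]-np.polyval(p,e[:,1])))
    pl=(z>.001)&(z<.012)&(x>.42)&(x<.68)&(y<-.17)&(y>-.44)&(H[...,1]<60)
    print("plate",pl.sum(),rect(P[pl]))
    for q in((.55,.05),(.5,.05)): print("board z",np.median(z[(abs(x-q[0])<.01)&(abs(y-q[1])<.02)]))
    dk=(z>.085)&(z<.11)&(x>.5)&(x<.6)&(y>.25)&(y<.34);print("post",dk.sum(),rect(P[dk]) if dk.sum()>3 else "")
E
```

```text
top0 grip 36 [ 550.3 -308.3   52.2   10.2    4.9] 0.04081856005640168 0.04471643418725455
slab 1484 [641.3  39.3 198.9  79.2  78.7] 0.036119652296166024 [ 22. 213. 132.]
edge x=0.2106*y+0.5945 0.0009558921233361205
plate 2699 [ 550.  -304.9  269.6  259.4  -89.9]
board z 0.011046930465629852
board z 0.011508964715102427
post 37 [546.7 292.3  15.5  15.4 -49.7]
scene0 grip 96 [ 557.9 -308.4   67.8   11.9    6.5] 0.03837538136993585 0.04453786667721455
slab 1026 [640.5  38.6 199.5  83.6  78.1] 0.03724709437608234 [ 22. 194. 182.]
edge x=-0.2137*y+0.6305 0.015336285774483564
plate 1652 [ 550.  -305.1  269.3  259.7   89.9]
board z 0.013007571504405008
board z 0.013102951874608111
post 34 [547.  290.8  15.2  13.6  40.5]
```

The top view agrees with the networks. The slab is at (272,200) and the rule at (391,230), turned about 6.5°. The keeper post is at (181,232), and the soaps at (428,205) and (436,244) are clear of the open fingers. Next I compute the approach.

```bash
cat >> h.py <<'E'
def go(pts):
    """world targets (x,y,z,tool-y angle deg) -> offset, spin shares from current pose"""
    o=r.get_obs();R=Ro.from_quat(o["tool_rot"]).as_matrix();p=np.array(o["tool_pos"]);a0=np.degrees(np.arctan2(R[1,1],R[0,1]))
    print("t %.2f"%o["clock"],"tcp",p.round(4),"ty %.2f"%a0,"F",np.round(o["wrist_force"],1),"w %.4f"%o["width"],"j",np.round(o["joint_pos"],2))
    for q in pts:
        da=(q[3]-a0+180)%360-180
        print(q,"offset",(R.T@(np.array(q[:3])-p)).round(4).tolist(),"spin %.4f"%(-da/90))
# slab frame
SE=np.array([.603,.047]);SA=np.radians(-11.7)
def w(x,y): c,s=np.cos(SA),np.sin(SA);return SE+[c*x-s*y,s*x+c*y]
E
python3 - <<'E'
from h import *
go([(.557,-.309,.15,-83.5),(.557,-.309,.028,-83.5)])
E
```

```text
t 1.20 tcp [ 0.2226 -0.4755  0.2226] ty -64.92 F [ 0.2 -1.1  0.1] w 0.0852 j [-1.27  0.29 -0.15  1.13 -0.    1.43]
(0.557, -0.309, 0.15, -83.5) offset [0.3735, -0.009, 0.0726] spin 0.2065
(0.557, -0.309, 0.028, -83.5) offset [0.3735, -0.009, 0.1946] spin 0.2065
```

```bash
python3 -m handwheel '[{"offset":[0.1,-0.002,0.01],"spin":0.06},{"offset":[0.2,-0.004,0.03],"spin":0.12},{"offset":[0.3,-0.007,0.05],"spin":0.2065},{"offset":[0.3735,-0.009,0.07],"spin":0.2065},{"offset":[0.3735,-0.009,0.07],"spin":0.2065},{"offset":[0.3735,-0.009,0.07],"spin":0.2065},{"offset":[0.3735,-0.009,0.07],"spin":0.2065},{"offset":[0.3735,-0.009,0.07],"spin":0.2065},{"offset":[0.3735,-0.009,0.07],"spin":0.2065},{"offset":[0.3735,-0.009,0.07],"spin":0.2065},{"offset":[0.3735,-0.009,0.07],"spin":0.2065},{"offset":[0.3735,-0.009,0.07],"spin":0.2065}]' 0 40
python3 - <<'E'
from h import *
d=r.get_image("scene");save(d,"s1.png")
go([(.557,-.309,.028,-83.5)])
E
```

```text
clock: 2.2
tool_pos: [0.5569, -0.3086, 0.1521]
tool_rot: [0.998, 0.057, -0.001, -0.0]
wrist_force: [0.1, 0.6, 0.4]
width: 0.0849
t 2.25 tcp [ 0.5564 -0.3093  0.1526] ty -83.50 F [-0.2  0.3  0.4] w 0.0852 j [-0.62  0.55  0.05  1.08 -0.    2.41]
(0.557, -0.309, 0.028, -83.5) offset [0.0007, -0.0002, 0.1246] spin -0.0000
```

View pics/s1.png

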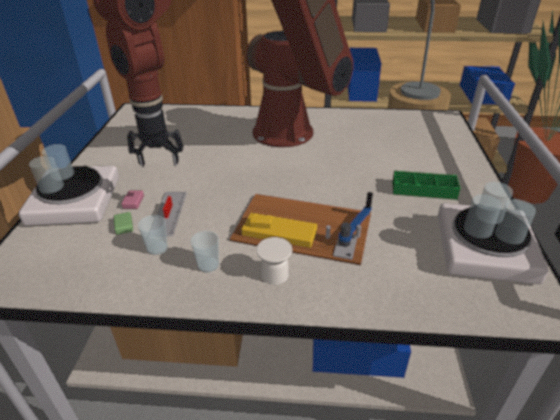

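The scene view shows the open gripper (158,150) directly above the red rib (168,207), with its height accounting for the offset. Clear to descend.

```bash
python3 -m handwheel '[{"offset":[0,0,0.035]},{"offset":[0,0,0.07]},{"offset":[0,0,0.1]},{"offset":[0,0,0.115]},{"offset":[0,0,0.1246]},{"offset":[0,0,0.1246]},{"offset":[0,0,0.1246]},{"offset":[0,0,0.1246]}]' 0 40
python3 -m handwheel '[{"offset":[0,0,0]},{"offset":[0,0,0]},{"offset":[0,0,0]},{"offset":[0,0,0]},{"offset":[0,0,0]},{"offset":[0,0,0]},{"offset":[0,0,0]},{"offset":[0,0,0]},{"offset":[0,0,0]},{"offset":[0,0,0]}]' 1 60
```

```text
$[0]: bad value
$[0]: bad value
```

Spin has to be included in every row.

```bash
python3 -m handwheel '[{"offset":[0,0,0.035],"spin":0},{"offset":[0,0,0.07],"spin":0},{"offset":[0,0,0.1],"spin":0},{"offset":[0,0,0.115],"spin":0},{"offset":[0,0,0.1246],"spin":0},{"offset":[0,0,0.1246],"spin":0},{"offset":[0,0,0.1246],"spin":0},{"offset":[0,0,0.1246],"spin":0}]' 0 40
python3 -m handwheel '[{"offset":[0,0,0],"spin":0},{"offset":[0,0,0],"spin":0},{"offset":[0,0,0],"spin":0},{"offset":[0,0,0],"spin":0},{"offset":[0,0,0],"spin":0},{"offset":[0,0,0],"spin":0},{"offset":[0,0,0],"spin":0},{"offset":[0,0,0],"spin":0},{"offset":[0,0,0],"spin":0},{"offset":[0,0,0],"spin":0}]' 1 60
python3 - <<'E'
from h import *
go([])
E
```

```text
clock: 2.92
tool_pos: [0.5577, -0.3102, 0.0298]
tool_rot: [0.998, 0.056, 0.001, 0.001]
wrist_force: [-0.3, 0.2, 0.5]
width: 0.0855
clock: 3.75
tool_pos: [0.5572, -0.3091, 0.0282]
tool_rot: [0.998, 0.057, 0.0, 0.0]
wrist_force: [-0.9, 0.1, 4.2]
width: 0.0094
t 3.75 tcp [ 0.5572 -0.3091  0.0282] ty -83.50 F [-0.9  0.1  4.2] w 0.0094 j [-0.62  0.66 -0.1   0.81 -0.    2.41]
```

```bash
python3 -m handwheel '[{"offset":[0,0,-0.03],"spin":0},{"offset":[0,0,-0.07],"spin":0},{"offset":[0,0,-0.1],"spin":0},{"offset":[0,0,-0.13],"spin":0},{"offset":[0,0,-0.13],"spin":0},{"offset":[0,0,-0.13],"spin":0},{"offset":[0,0,-0.13],"spin":0}]'
python3 - <<'E'
from h import *
d=r.get_image("top");P=cloud(d);H=hsv(d);z=P[...,2];x,y=P[...,0],P[...,1]
pl=(z>.12)&(z<.15)&(abs(x-.557)<.14)&(abs(y+.309)<.06)
print(pl.sum(),rect(P[pl]),np.median(z[pl]))
save(d,"t2.png")
X,Y=w(-36.5e-3,0);print(X,Y)
go([(X,Y,.16,-11.7)])
E
```

```text
clock: 4.33
tool_pos: [0.5565, -0.3085, 0.1568]
tool_rot: [0.998, 0.057, -0.001, -0.001]
wrist_force: [-1.0, 1.0, -2.7]
width: 0.0097
1365 [ 559.1 -306.9  215.2   71.7    5.5] 0.133710003307244
0.5672583674123055 0.0544017362805127
t 4.38 tcp [ 0.5561 -0.3083  0.1563] ty -83.50 F [ 0.5  0.5 -2.2] w 0.0099 j [-0.62  0.54  0.06  1.09  0.    2.41]
(np.float64(0.5672583674123055), np.float64(0.0544017362805127), 0.16, -11.7) offset [0.0521, -0.3591, -0.0031] spin -0.7978
```

```bash
python3 -m handwheel '[{"offset":[0.005,-0.03,0],"spin":-0.06},{"offset":[0.01,-0.06,0],"spin":-0.13},{"offset":[0.015,-0.1,0],"spin":-0.2},{"offset":[0.02,-0.14,0],"spin":-0.27},{"offset":[0.025,-0.18,0],"spin":-0.34},{"offset":[0.03,-0.22,0],"spin":-0.41},{"offset":[0.035,-0.26,0],"spin":-0.48},{"offset":[0.04,-0.3,0],"spin":-0.55},{"offset":[0.045,-0.33,0],"spin":-0.62},{"offset":[0.05,-0.35,0],"spin":-0.69},{"offset":[0.052,-0.359,0],"spin":-0.75},{"offset":[0.0521,-0.359,0],"spin":-0.7978}]'
python3 -m handwheel '[{"offset":[0,0,0],"spin":0},{"offset":[0,0,0],"spin":0},{"offset":[0,0,0],"spin":0},{"offset":[0,0,0],"spin":0},{"offset":[0,0,0],"spin":0}]'
cat > m.py <<'E'
from h import *
def meas(zr,c="top",ctr=(.567,.054)):
    d=r.get_image(c);P=cloud(d);z=P[...,2];x,y=P[...,0],P[...,1]
    pl=(z>zr[0])&(z<zr[1])&(abs(x-ctr[0])<.075)&(abs(y-ctr[1])<.14)
    Q=P[pl];q=rect(Q);print(c,pl.sum(),q,"slabframe ang",90-(q[4]%180)+np.degrees(SA));return d,P
E
python3 - <<'E'
from m import *
d,P=meas((.11,.155));save(d,"t3.png")
d2,_=meas((.11,.155),"scene");save(d2,"s3.png")
X,Y=w(-.04,0);go([(X,Y,.044,-11.7)])
E
```

```text
clock: 5.38
tool_pos: [0.567, 0.0562, 0.1562]
tool_rot: [0.773, 0.634, -0.001, -0.001]
wrist_force: [-0.7, -0.8, -1.8]
width: 0.0096
clock: 5.8
tool_pos: [0.568, 0.0531, 0.1578]
tool_rot: [0.776, 0.631, -0.0, -0.0]
wrist_force: [0.1, -0.4, -2.3]
width: 0.0098
top 398 [550.  -34.7  71.   44.   -8.9] slabframe ang -92.8
scene 1138 [568.5  51.3 220.1  76.2  77.8] slabframe ang 0.5000000000000036
t 5.90 tcp [0.5681 0.0533 0.1579] ty -11.77 F [-0.5 -0.6 -2.4] w 0.0094 j [-0.03  0.42 -0.14  1.01  0.    1.74]
(np.float64(0.5638310875751293), np.float64(0.0551114918142605), 0.044, -11.7) offset [0.0009, -0.0046, 0.1139] spin -0.0008
```

```bash
python3 -m handwheel '[{"offset":[0.001,-0.006,0.03],"spin":0},{"offset":[0.001,-0.006,0.06],"spin":0},{"offset":[0.001,-0.006,0.085],"spin":0},{"offset":[0.001,-0.006,0.1],"spin":0},{"offset":[0.001,-0.006,0.108],"spin":0},{"offset":[0.001,-0.006,0.113],"spin":0},{"offset":[0.001,-0.006,0.115],"spin":0},{"offset":[0.001,-0.006,0.115],"spin":0},{"offset":[0.001,-0.006,0.115],"spin":0},{"offset":[0.001,-0.006,0.115],"spin":0}]'
python3 - <<'E'
from m import *
d=r.get_image("scene");save(d,"s4.png");i=cv2.imread("pics/s4.png")[150:290,200:400];cv2.imwrite("pics/s4c.png",cv2.resize(i,None,fx=4,fy=4))
go([])
E
```

```text
clock: 6.73
tool_pos: [0.5633, 0.0558, 0.044]
tool_rot: [0.776, 0.631, 0.001, 0.001]
wrist_force: [-0.4, 0.6, -2.6]
width: 0.0097
t 6.78 tcp [0.5632 0.0558 0.0439] ty -11.70 F [ 0.1  0.5 -2. ] w 0.0096 j [-0.03  0.52 -0.3   0.74  0.    1.74]
```

View pics/s4c.png

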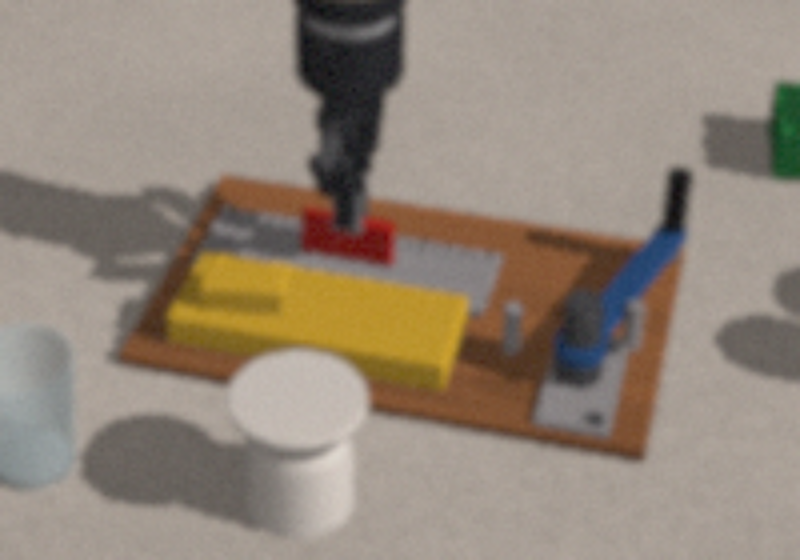

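The rule hovers over the board parallel to the slab's open side, with its rib at crop (348,235) and the slab to about (300,320). I lower it and ease it toward the slab, watching the force.

```bash
python3 -m handwheel '[{"offset":[0,0,0.0015],"spin":0},{"offset":[0,-0.001,0.003],"spin":0},{"offset":[0,-0.002,0.003],"spin":0},{"offset":[0,-0.002,0.003],"spin":0},{"offset":[0,-0.002,0.003],"spin":0}]'
python3 -m handwheel '[{"offset":[0,-0.0005,0],"spin":0},{"offset":[0,-0.001,0],"spin":0},{"offset":[0,-0.001,0],"spin":0},{"offset":[0,-0.001,0],"spin":0}]'
python3 -m handwheel '[{"offset":[0,-0.0005,0],"spin":0},{"offset":[0,-0.001,0],"spin":0},{"offset":[0,-0.001,0],"spin":0},{"offset":[0,-0.001,0],"spin":0}]'
```

```text
clock: 7.2
tool_pos: [0.5608, 0.0562, 0.0403]
tool_rot: [0.775, 0.631, 0.0, 0.0]
wrist_force: [0.8, -0.4, 0.3]
width: 0.0093
clock: 7.53
tool_pos: [0.5599, 0.0564, 0.0402]
tool_rot: [0.775, 0.631, 0.0, 0.0]
wrist_force: [1.3, -1.0, 3.0]
width: 0.0092
clock: 7.87
tool_pos: [0.5589, 0.0566, 0.0402]
tool_rot: [0.776, 0.631, 0.0, 0.0]
wrist_force: [3.8, -1.8, 3.9]
width: 0.0091
```

I pushed the wrong way: tool +y points into the slab, and I have backed off about 4 mm. Reversing, in small steps.

```bash
python3 -m handwheel '[{"offset":[0,0.001,-0.0004],"spin":0},{"offset":[0,0.003,-0.0004],"spin":0},{"offset":[0,0.005,-0.0004],"spin":0},{"offset":[0,0.0065,-0.0004],"spin":0},{"offset":[0,0.0065,-0.0004],"spin":0},{"offset":[0,0.0065,-0.0004],"spin":0}]'
python3 -m handwheel '[{"offset":[0,0.0005,0],"spin":0},{"offset":[0,0.001,0],"spin":0},{"offset":[0,0.001,0],"spin":0},{"offset":[0,0.001,0],"spin":0}]'
python3 -m handwheel '[{"offset":[0,0.0005,0],"spin":0},{"offset":[0,0.001,0],"spin":0},{"offset":[0,0.001,0],"spin":0},{"offset":[0,0.001,0],"spin":0}]'
```

```text
clock: 8.37
tool_pos: [0.563, 0.0557, 0.0402]
tool_rot: [0.775, 0.631, -0.001, -0.001]
wrist_force: [-5.3, 0.6, 9.6]
width: 0.0096
clock: 8.7
tool_pos: [0.5636, 0.0555, 0.0402]
tool_rot: [0.775, 0.631, -0.001, -0.002]
wrist_force: [-6.9, 0.4, 11.0]
width: 0.0094
clock: 9.03
tool_pos: [0.5646, 0.0553, 0.0402]
tool_rot: [0.775, 0.632, -0.001, -0.002]
wrist_force: [-6.7, 0.7, 9.6]
width: 0.0095
```

```bash
python3 -m handwheel '[{"offset":[0,0.0005,-0.0008],"spin":0},{"offset":[0,0.001,-0.0008],"spin":0},{"offset":[0,0.0015,-0.0008],"spin":0},{"offset":[0,0.0015,-0.0008],"spin":0},{"offset":[0,0.0015,-0.0008],"spin":0}]'
python3 -m handwheel '[{"offset":[0,0.0005,0],"spin":0},{"offset":[0,0.001,0],"spin":0},{"offset":[0,0.001,0],"spin":0},{"offset":[0,0.001,0],"spin":0}]'
python3 -m handwheel '[{"offset":[0,0.0005,0],"spin":0},{"offset":[0,0.001,0],"spin":0},{"offset":[0,0.001,0],"spin":0},{"offset":[0,0.001,0],"spin":0}]'
```

```text
clock: 9.45
tool_pos: [0.5664, 0.0546, 0.0405]
tool_rot: [0.775, 0.631, -0.001, -0.001]
wrist_force: [-7.1, -0.8, 4.2]
width: 0.0093
clock: 9.78
tool_pos: [0.5668, 0.0544, 0.0405]
tool_rot: [0.775, 0.631, -0.002, -0.001]
wrist_force: [-8.3, -0.5, 5.3]
width: 0.0095
clock: 10.12
tool_pos: [0.5669, 0.0543, 0.0405]
tool_rot: [0.775, 0.632, -0.002, -0.002]
wrist_force: [-11.4, -0.3, 10.2]
width: 0.0094
```

The tool has stalled at x≈0.567 while the force rises, so the rule is touching the slab. I press a little more to align it.

```bash
python3 -m handwheel '[{"offset":[0,0.001,0],"spin":0},{"offset":[0,0.002,0],"spin":0},{"offset":[0,0.002,0],"spin":0},{"offset":[0,0.002,0],"spin":0}]'
python3 - <<'E'
from m import *
for c in("top","scene"): meas((.013,.024),c)
d=r.get_image("scene");save(d,"s5.png");i=cv2.imread("pics/s5.png")[180:260,220:380];cv2.imwrite("pics/s5c.png",cv2.resize(i,None,fx=5,fy=5,interpolation=cv2.INTER_CUBIC))
go([])
E
```

```text
clock: 10.45
tool_pos: [0.567, 0.0542, 0.0404]
tool_rot: [0.775, 0.632, -0.003, -0.003]
wrist_force: [-17.4, 1.2, 15.5]
width: 0.0096
top 487 [568.6  54.  279.4 143.8 -89.8] slabframe ang -11.900000000000002
scene 916 [565.3  54.9 278.  146.6 -90. ] slabframe ang -11.7
t 10.60 tcp [0.567  0.0543 0.0405] ty -11.66 F [-18.6   1.7  16.7] w 0.0095 j [-0.03  0.54 -0.28  0.76  0.    1.74]
```

View pics/s5c.png

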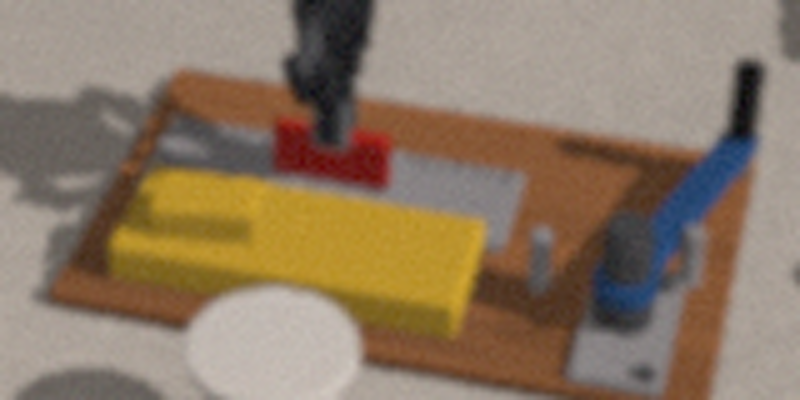

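The rule's edge meets the slab along its length, with the rib at crop (332,155) and centred. Releasing with a partial opening so the fingers stay clear of the slab.

```bash
python3 -m handwheel '[{"offset":[0,0,0],"spin":0},{"offset":[0,0,0],"spin":0},{"offset":[0,0,0],"spin":0},{"offset":[0,0,0],"spin":0},{"offset":[0,0,0],"spin":0}]' 0.7
python3 - <<'E'
from m import *
go([])
E
```

```text
clock: 11.02
tool_pos: [0.5726, 0.0537, 0.0412]
tool_rot: [0.776, 0.631, 0.0, 0.0]
wrist_force: [-0.8, -0.2, -0.6]
width: 0.0253
t 11.02 tcp [0.5726 0.0537 0.0412] ty -11.71 F [-0.8 -0.2 -0.6] w 0.0253 j [-0.03  0.54 -0.28  0.75  0.    1.74]
```

```bash
python3 -m handwheel '[{"offset":[0,-0.003,0],"spin":0},{"offset":[0,-0.005,0],"spin":0},{"offset":[0,-0.005,-0.01],"spin":0},{"offset":[0,-0.005,-0.04],"spin":0},{"offset":[0,-0.005,-0.08],"spin":0},{"offset":[0,-0.005,-0.12],"spin":0},{"offset":[0,-0.005,-0.14],"spin":0},{"offset":[0,-0.005,-0.14],"spin":0},{"offset":[0,-0.005,-0.14],"spin":0}]'
python3 - <<'E'
from m import *
for c in("top","scene"):
    d=r.get_image(c);np.savez(c+"6.npz",**{k:d[k] for k in("image","range_z","intrinsics","R","t")});save(d,c+"6.png")
    P=cloud(d);z=P[...,2];H=hsv(d)
    L=(P[...,:2]-SE)@np.array([[np.cos(SA),-np.sin(SA)],[np.sin(SA),np.cos(SA)]])
    red=((H[...,0]<8)|(H[...,0]>172))&(H[...,1]>140)&(abs(L[...,0]+.035)<.03)&(abs(L[...,1])<.06)&(z>.03)
    grey=(H[...,1]<70)&(abs(L[...,0]+.035)<.05)&(abs(L[...,1])<.14)&(z>.012)&(z<.026)
    G=np.c_[L,z]
    print(c,"red",red.sum(),rect(G[red]),"plate",rect(G[grey]),np.median(z[grey]))
    yel=(H[...,0]>18)&(H[...,0]<36)&(H[...,1]>100)&(z>.031)&(z<.041)&(abs(L[...,0]-.04)<.06)&(abs(L[...,1])<.12)
    print("slab",rect(G[cv2.morphologyEx(yel.astype(np.uint8),cv2.MORPH_OPEN,np.ones((3,3)))>0]))
i=cv2.imread("pics/top6.png")[160:270,170:330];cv2.imwrite("pics/t6c.png",cv2.resize(i,None,fx=5,fy=5,interpolation=cv2.INTER_CUBIC))
go([])
E
```

```text
clock: 11.77
tool_pos: [0.5683, 0.0548, 0.1833]
tool_rot: [0.775, 0.631, 0.001, 0.001]
wrist_force: [-0.7, -0.4, -0.8]
width: 0.0256Traceback (most recent call last):
  File "<stdin>", line 8, in <module>
    res = self.concatenate(tuple(objs), axis=axis)
ValueError: all the input arrays must have same number of dimensions, but the array at index 0 has 3 dimension(s) and the array at index 1 has 2 dimension(s)
```

```bash
cat > chk.py <<'E'
from m import *
def chk(n):
  for c in("scene","top"):
    d=r.get_image(c);save(d,c+n+".png")
    P=cloud(d);z=P[...,2];H=hsv(d)
    L=(P[...,:2]-SE)@np.array([[np.cos(SA),-np.sin(SA)],[np.sin(SA),np.cos(SA)]])
    lx,ly=L[...,0],L[...,1]
    red=((H[...,0]<8)|(H[...,0]>172))&(H[...,1]>140)&(abs(lx+.035)<.03)&(abs(ly)<.06)&(z>.03)
    grey=(H[...,1]<70)&(abs(lx+.035)<.05)&(abs(ly)<.125)&(z>.01)&(z<.026)
    yel=(H[...,0]>18)&(H[...,0]<36)&(H[...,1]>100)&(z>.031)&(z<.041)&(abs(lx-.04)<.06)&(abs(ly)<.12)
    op=lambda m,k=3:L[cv2.morphologyEx(m.astype(np.uint8),cv2.MORPH_OPEN,np.ones((k,k)))>0]
    for a,m in(("red",red),("plate",grey),("slab",yel)):
        Q=op(m,2);print(c,a,len(Q),rect(Q) if len(Q)>5 else "")
  x0,y0,x1,y1=210,170,390,270
  i=cv2.imread("pics/scene"+n+".png")[y0:y1,x0:x1];cv2.imwrite("pics/c"+n+".png",cv2.resize(i,None,fx=4.4,fy=4.4,interpolation=cv2.INTER_CUBIC))
E
python3 - <<'E'
from chk import *
chk("6");go([])
E
```

```text
scene red 187 [ 436.7  117.8 1077.2   64.8   13.7]
scene plate 515 [-38.6   2.2 221.4  72.  -89.9]
scene slab 1061 [ 478.3   84.3 1002.3  206.7   10.5]
top red 286 [-85.9 -30.2 170.6  79.1  39.4]
top plate 282 [-90.7 -87.4 178.5  48.4  -6.1]
top slab 232 [-48.5 -80.5 259.2  41.1  -2.7]
t 11.92 tcp [0.5666 0.0548 0.1803] ty -11.70 F [-0.   0.7 -0. ] w 0.0256 j [-0.03  0.4  -0.11  1.07  0.    1.74]
```

View pics/c6.png

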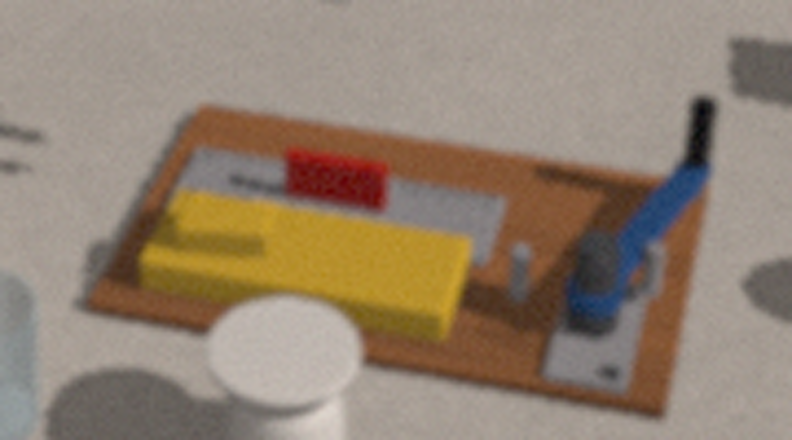

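The rule is flat, centred (y≈+2 mm) and parallel (0.1°). From this side the slab hides the contact line, so I move over the post to free the top view.

```bash
cat >> h.py <<'E'
def post(q,dr=0):
    h=w(.04,.185);a=np.pi-.3+q+SA;return h+(.15+dr)*np.array([np.cos(a),np.sin(a)]),np.degrees(a+np.pi/2-np.pi*2)
E
python3 - <<'E'
from h import *
for q in (0,.6,1.2): print(post(q))
p,a=post(0);print(w(.04,.185));go([(.5465,.292,.18,a+180)])
E
```

```text
(array([0.54835063, 0.29251126]), np.float64(-118.88873385392472))
(array([0.53037231, 0.20569722]), np.float64(-84.5112661460753))
(array([0.56455305, 0.12389518]), np.float64(-50.133798438225874))
[0.67968456 0.22004473]
t 11.92 tcp [0.5666 0.0548 0.1803] ty -11.70 F [-0.   0.7 -0. ] w 0.0256 j [-0.03  0.4  -0.11  1.07  0.    1.74]
(0.5465, 0.292, 0.18, np.float64(61.11126614607528)) offset [0.2282, -0.0677, 0.0004] spin -0.8090
```

```bash
python3 -m handwheel '[{"offset":[0.02,-0.006,0],"spin":-0.07},{"offset":[0.04,-0.012,0],"spin":-0.14},{"offset":[0.06,-0.018,0],"spin":-0.21},{"offset":[0.085,-0.025,0],"spin":-0.28},{"offset":[0.11,-0.033,0],"spin":-0.35},{"offset":[0.135,-0.04,0],"spin":-0.42},{"offset":[0.16,-0.047,0],"spin":-0.49},{"offset":[0.185,-0.055,0],"spin":-0.56},{"offset":[0.21,-0.062,0],"spin":-0.63},{"offset":[0.2282,-0.0677,0],"spin":-0.7},{"offset":[0.2282,-0.0677,0],"spin":-0.76},{"offset":[0.2282,-0.0677,0],"spin":-0.809}]' 0.3
python3 -m handwheel '[{"offset":[0,0,0],"spin":0},{"offset":[0,0,0],"spin":0},{"offset":[0,0,0],"spin":0},{"offset":[0,0,0],"spin":0}]'
sed -i 's/Q=op(m,2)/Q=op(m,3)/; s/(z>.03)$/(z>.03)\&(z<.06)/' chk.py
python3 - <<'E'
from chk import *
chk("7")
i=cv2.imread("pics/top7.png")[160:270,170:330];cv2.imwrite("pics/t7c.png",cv2.resize(i,None,fx=5,fy=5,interpolation=cv2.INTER_CUBIC))
go([(.5465,.292,.08,61.1)])
E
```

```text
clock: 12.92
tool_pos: [0.5461, 0.293, 0.1795]
tool_rot: [0.246, 0.969, -0.001, -0.001]
wrist_force: [-0.1, -1.1, -0.4]
width: 0.0598
clock: 13.25
tool_pos: [0.5473, 0.2916, 0.1809]
tool_rot: [0.251, 0.968, -0.0, -0.0]
wrist_force: [-0.2, 0.1, -0.4]
width: 0.0601
scene red 191 [-35.2  -1.   68.4  16.9  89.3]
scene plate 480 [-55.4  -1.4 228.8  82.3  83. ]
scene slab 1042 [ 37.6  -1.1 199.5  84.1 -89.8]
top red 100 [-36.5  -2.4  64.6  10.4 -89.8]
top plate 1639 [-36.4  -0.9 219.9  70.8 -89.8]
top slab 1419 [ 39.1   0.6 200.   79.7 -89.9]
t 13.35 tcp [0.5474 0.2917 0.1811] ty 61.02 F [-0.2  0.1 -0.4] w 0.0597 j [0.37 0.5  0.05 1.12 0.   0.88]
(0.5465, 0.292, 0.08, 61.1) offset [0.0009, -0.0002, 0.1011] spin -0.0008
```

View pics/t7c.png

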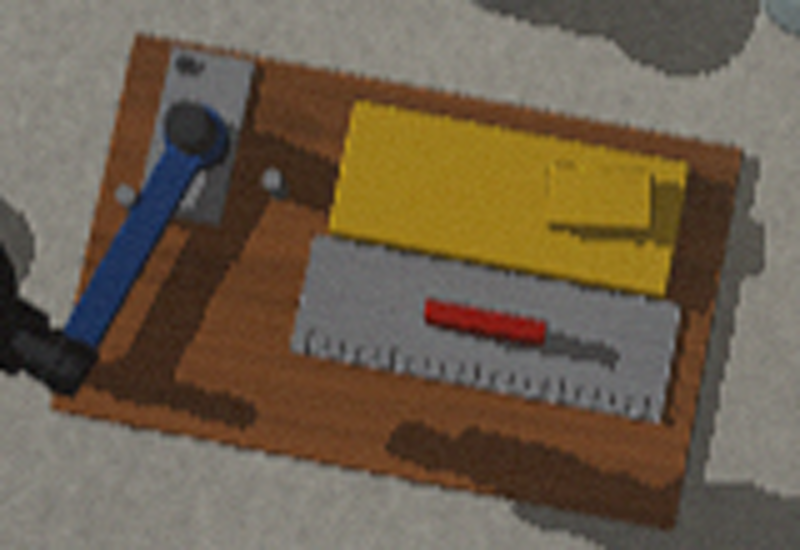

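The top view shows the rule flush and parallel against the slab. Its plate centre is 35.5 mm from the fitted slab edge, parallel to 0.1°, and about 1 mm off centre. The keeper is at rest and the gripper is over the post at (50,360). I descend and grip the post.

```bash
python3 -m handwheel '[{"offset":[0,0,0.035],"spin":0},{"offset":[0,0,0.07],"spin":0},{"offset":[0,0,0.09],"spin":0},{"offset":[0,0,0.1],"spin":0},{"offset":[0,0,0.103],"spin":0},{"offset":[0,0,0.103],"spin":0},{"offset":[0,0,0.103],"spin":0}]' 0.3
python3 -m handwheel '[{"offset":[0,0,0],"spin":0},{"offset":[0,0,0],"spin":0},{"offset":[0,0,0],"spin":0},{"offset":[0,0,0],"spin":0},{"offset":[0,0,0],"spin":0},{"offset":[0,0,0],"spin":0},{"offset":[0,0,0],"spin":0}]' 1 30
python3 - <<'E'
from h import *
c0,a0=post(0);o=r.get_obs()["tool_pos"][:2]-c0
pts=[]
for q in np.linspace(.1,1.2,12):
    c,a=post(q);pts.append((*np.round(c+ (o if q<.3 else 0),4),.078,round(a+180,1)))
go(pts)
E
```

```text
clock: 13.93
tool_pos: [0.5484, 0.2923, 0.0796]
tool_rot: [0.25, 0.968, 0.001, 0.001]
wrist_force: [1.3, -0.0, -0.1]
width: 0.0595
clock: 14.52
tool_pos: [0.5471, 0.291, 0.0791]
tool_rot: [0.25, 0.968, -0.001, 0.0]
wrist_force: [-3.4, -5.1, 9.1]
width: 0.0157
t 14.52 tcp [0.5471 0.291  0.0791] ty 61.08 F [-3.4 -5.1  9.1] w 0.0157 j [ 0.37  0.58 -0.1   0.9  -0.    0.88]
(np.float64(0.5406), np.float64(0.2775), 0.078, np.float64(66.8)) offset [-0.0008, -0.015, 0.0012] spin -0.0635
(np.float64(0.5354), np.float64(0.2634), 0.078, np.float64(72.6)) offset [-0.003, -0.0298, 0.0012] spin -0.1279
(np.float64(0.5328), np.float64(0.2505), 0.078, np.float64(78.3)) offset [-0.007, -0.0424, 0.0012] spin -0.1913
(np.float64(0.5305), np.float64(0.2356), 0.078, np.float64(84.0)) offset [-0.0122, -0.0565, 0.0012] spin -0.2546
(np.float64(0.5297), np.float64(0.2207), 0.078, np.float64(89.8)) offset [-0.0187, -0.0699, 0.0013] spin -0.3191
(np.float64(0.5304), np.float64(0.2057), 0.078, np.float64(95.5)) offset [-0.0266, -0.0827, 0.0013] spin -0.3824
(np.float64(0.5326), np.float64(0.1909), 0.078, np.float64(101.2)) offset [-0.0357, -0.0946, 0.0013] spin -0.4457
(np.float64(0.5362), np.float64(0.1763), 0.078, np.float64(106.9)) offset [-0.0459, -0.1057, 0.0013] spin -0.5091
(np.float64(0.5413), np.float64(0.1622), 0.078, np.float64(112.7)) offset [-0.0571, -0.1155, 0.0014] spin -0.5735
(np.float64(0.5477), np.float64(0.1487), 0.078, np.float64(118.4)) offset [-0.0693, -0.1243, 0.0014] spin -0.6368
(np.float64(0.5555), np.float64(0.1359), 0.078, np.float64(124.1)) offset [-0.0823, -0.1317, 0.0014] spin -0.7002
(np.float64(0.5646), np.float64(0.1239), 0.078, np.float64(129.9)) offset [-0.0961, -0.1378, 0.0014] spin -0.7646
```

```bash
python3 -m handwheel '[{"offset":[-0.0005,-0.0075,-0.001],"spin":-0.032},{"offset":[-0.001,-0.015,-0.001],"spin":-0.0635},{"offset":[-0.002,-0.022,-0.001],"spin":-0.096},{"offset":[-0.003,-0.0298,-0.001],"spin":-0.128},{"offset":[-0.005,-0.036,-0.001],"spin":-0.16},{"offset":[-0.007,-0.043,-0.001],"spin":-0.191},{"offset":[-0.0096,-0.05,-0.001],"spin":-0.223},{"offset":[-0.0122,-0.0565,-0.001],"spin":-0.255},{"offset":[-0.0187,-0.0699,-0.001],"spin":-0.319},{"offset":[-0.0187,-0.0699,-0.001],"spin":-0.319},{"offset":[-0.0187,-0.0699,-0.001],"spin":-0.319}]'
python3 - <<'E'
from h import *
pts=[]
for q in np.linspace(.6,1.3,8):
    c,a=post(q);pts.append((*np.round(c,4),.08,round(a+180,1)))
go(pts)
t=r.get_obs()["tool_pos"];print("radius",np.linalg.norm(t[:2]-w(.04,.185)))
E
```

```text
clock: 15.43
tool_pos: [0.529, 0.222, 0.0793]
tool_rot: [0.003, 1.0, 0.001, -0.001]
wrist_force: [-5.7, 3.2, 2.2]
width: 0.0157
t 15.43 tcp [0.529  0.222  0.0793] ty 89.63 F [-5.7  3.2  2.2] w 0.0157 j [ 0.27  0.5  -0.24  0.84  0.    0.28]
(np.float64(0.5304), np.float64(0.2057), 0.08, np.float64(95.5)) offset [-0.0015, -0.0163, -0.0007] spin -0.0653
(np.float64(0.5326), np.float64(0.1909), 0.08, np.float64(101.2)) offset [-0.0038, -0.0311, -0.0007] spin -0.1286
(np.float64(0.5362), np.float64(0.1763), 0.08, np.float64(106.9)) offset [-0.0075, -0.0457, -0.0007] spin -0.1919
(np.float64(0.5413), np.float64(0.1622), 0.08, np.float64(112.7)) offset [-0.0127, -0.0597, -0.0007] spin -0.2564
(np.float64(0.5477), np.float64(0.1487), 0.08, np.float64(118.4)) offset [-0.0192, -0.0732, -0.0008] spin -0.3197
(np.float64(0.5555), np.float64(0.1359), 0.08, np.float64(124.1)) offset [-0.0271, -0.0859, -0.0008] spin -0.3831
(np.float64(0.5646), np.float64(0.1239), 0.08, np.float64(129.9)) offset [-0.0363, -0.0979, -0.0008] spin -0.4475
(np.float64(0.5747), np.float64(0.1129), 0.08, np.float64(135.6)) offset [-0.0464, -0.1088, -0.0009] spin -0.5108
radius 0.15072736252361343
```

Following the arc, with the spring force showing up. Continuing to about 1.15 rad, then a gentle press to the stop.

```bash
python3 -m handwheel '[{"offset":[-0.0006,-0.008,0],"spin":-0.032},{"offset":[-0.0015,-0.0163,0],"spin":-0.0653},{"offset":[-0.0025,-0.0237,0],"spin":-0.097},{"offset":[-0.0038,-0.0311,0],"spin":-0.1286},{"offset":[-0.0055,-0.0385,0],"spin":-0.16},{"offset":[-0.0075,-0.0457,0],"spin":-0.192},{"offset":[-0.01,-0.0528,0],"spin":-0.224},{"offset":[-0.0127,-0.0597,0],"spin":-0.256},{"offset":[-0.016,-0.0665,0],"spin":-0.288},{"offset":[-0.0192,-0.0732,0],"spin":-0.32},{"offset":[-0.023,-0.0796,0],"spin":-0.351},{"offset":[-0.0271,-0.0859,0],"spin":-0.383}]'
python3 -m handwheel '[{"offset":[0,0,0],"spin":0},{"offset":[0,0,0],"spin":0}]'
python3 - <<'E'
from h import *
go([(*post(q)[0].round(4),.079,round(post(q)[1]+180,1)) for q in (1.15,1.2,1.23)])
t=r.get_obs()["tool_pos"][:2]-w(.04,.185);print("radius",np.linalg.norm(t),"q",(np.arctan2(t[1],t[0])-SA-np.pi+.3)%6.2832)
E
```

```text
clock: 16.43
tool_pos: [0.5549, 0.1361, 0.0792]
tool_rot: [-0.294, 0.956, 0.001, -0.002]
wrist_force: [-7.9, 1.2, 6.6]
width: 0.0157
clock: 16.6
tool_pos: [0.5551, 0.1359, 0.0792]
tool_rot: [-0.293, 0.956, 0.0, -0.002]
wrist_force: [-8.6, 0.1, 6.4]
width: 0.016
t 16.60 tcp [0.5551 0.1359 0.0792] ty 124.08 F [-8.6  0.1  6.4] w 0.0160 j [ 0.11  0.5  -0.24  0.84  0.   -0.48]
(np.float64(0.5599), np.float64(0.1298), 0.079, np.float64(127.0)) offset [-0.0006, -0.0077, 0.0002] spin -0.0325
(np.float64(0.5646), np.float64(0.1239), 0.079, np.float64(129.9)) offset [-0.0011, -0.0153, 0.0002] spin -0.0647
(np.float64(0.5675), np.float64(0.1205), 0.079, np.float64(131.6)) offset [-0.0016, -0.0197, 0.0002] spin -0.0836
radius 0.15034022365225805 q 1.0983083516445902
```

```bash
python3 -m handwheel '[{"offset":[-0.0003,-0.004,0],"spin":-0.016},{"offset":[-0.0006,-0.0077,0],"spin":-0.0325},{"offset":[-0.0009,-0.0115,0],"spin":-0.0485},{"offset":[-0.0011,-0.0153,0],"spin":-0.0647},{"offset":[-0.0011,-0.0153,0],"spin":-0.0647},{"offset":[-0.0011,-0.0153,0],"spin":-0.0647}]'
python3 -m handwheel '[{"offset":[0,-0.0015,0],"spin":0},{"offset":[0,-0.003,0],"spin":0},{"offset":[0,-0.003,0],"spin":0},{"offset":[0,-0.003,0],"spin":0}]'
cat > q.py <<'E'
from h import *
o=r.get_obs();t=o["tool_pos"][:2]-w(.04,.185);R=Ro.from_quat(o["tool_rot"]).as_matrix();print("radius",np.linalg.norm(t),"q",(np.arctan2(t[1],t[0])-SA-np.pi+.3)%6.2832,"F tool",(R.T@o["wrist_force"]).round(1))
E
python3 q.py
```

```text
clock: 17.1
tool_pos: [0.5639, 0.1244, 0.0792]
tool_rot: [-0.341, 0.94, 0.001, -0.002]
wrist_force: [-11.3, 0.7, 8.7]
width: 0.0154
clock: 17.43
tool_pos: [0.5643, 0.1238, 0.0791]
tool_rot: [-0.342, 0.94, 0.003, -0.003]
wrist_force: [-15.0, 8.3, 12.4]
width: 0.0159
radius 0.15023070873575692 q 1.1994493915842224 F tool [  6.2  16.  -12.2]
```

The post has stalled at q≈1.20 with the force climbing, so the keeper is on its stop. I relieve the vertical load a little and check.

```bash
python3 -m handwheel '[{"offset":[0,-0.0005,-0.001],"spin":0},{"offset":[0,-0.0005,-0.0015],"spin":0},{"offset":[0,-0.0005,-0.0015],"spin":0},{"offset":[0,-0.0005,-0.0015],"spin":0},{"offset":[0,-0.0005,-0.0015],"spin":0},{"offset":[0,-0.0005,-0.0015],"spin":0}]'
python3 q.py
python3 - <<'E'
from chk import *
chk("8")
i=cv2.imread("pics/top8.png")[160:270,170:330];i=cv2.resize(i,None,fx=3.5,fy=3.5,interpolation=cv2.INTER_CUBIC)
j=cv2.imread("pics/c8.png");j=cv2.resize(j,(560,311));k=np.zeros((385+200,560,3),np.uint8);k[:300]=i[40:340];k[300:]=j[:285];cv2.imwrite("pics/b8.png",k)
E
```

```text
clock: 17.93
tool_pos: [0.5642, 0.1238, 0.0793]
tool_rot: [-0.342, 0.94, 0.003, -0.003]
wrist_force: [-12.4, 10.9, -0.9]
width: 0.0161
radius 0.1502794386783443 q 1.1988642406631005 F tool [ 2.5 16.3  1. ]
scene red 195 [-36.1  -1.2  67.8  17.3  88.3]
scene plate 335 [-51.3  -1.4 226.2  65.3  83.5]
scene slab 1037 [ 37.2  -0.5 199.5  85.5 -89.6]
top red 108 [-36.7  -0.7  68.1   9.9 -89.3]
top plate 1065 [-35.7 -34.4 153.1  70.5 -89.8]
top slab 966 [ 39.1 -20.1 158.8  79.3 -89.5]
```

View pics/b8.png

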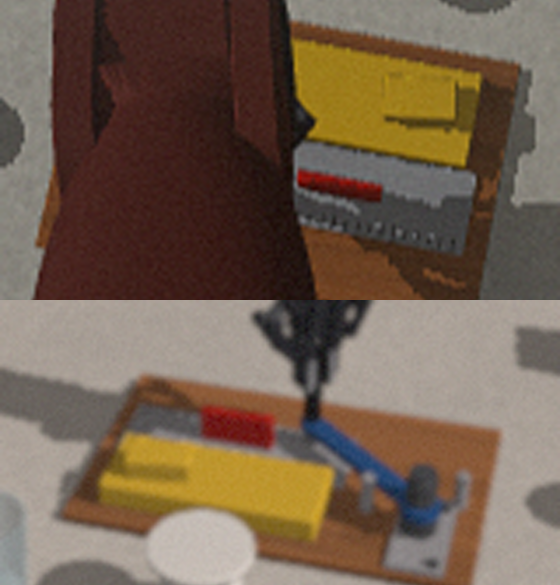

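The keeper bar now points at the rule with the post in the fingers (310,410). Its angle is 1.199 rad with about 16 N of push, and the vertical load is now near zero. The rule hasn't moved. Handing in.

```bash
python3 -c "
from workcell import r
print(r.hand_in())"
```

```text
the job is handed in; nothing more can be done
None
```

The job is done and handed in at about 18 s on the clock. The straightedge lies flush against the slab, and the gripper is still holding the keeper at its stop.

**Straightedge:** I gripped it by the red rib, pressed it against the slab's open side and let go with a partial opening. With the arm clear, the top view put its plate centre 35.5 mm from the fitted slab edge. It was parallel to about 0.1° and about 1 mm off centre, with the keeper still at rest. My first slide went the wrong way, about 4 mm away from the slab, and I corrected it before releasing.

**Keeper:** I gripped the post and followed its arc until it stalled at about 1.20 rad. I worked that angle out from the tool position. About 16 N of push remains, and the vertical load is near zero.

**Last check:** the final pictures show the red grip unchanged within measurement noise. In them the arm hides the left part of the rule and slab from the top camera, and the slab hides the contact line from the scene camera. The fitted plate centres in those views, such as −34 mm along the slab, come only from the visible parts. That the rule is still flush therefore rests on the grip, the visible right part and the earlier unobstructed view.

I did not re-measure the other things. The offcut looked in place, and the arm's path stayed clear of the rest.

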